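# Clamp a glued batten under the bench clamp

### The arm

A 7-joint arm with a two-finger parallel gripper is mounted at the origin on the work surface. World frame = base frame: x ahead of the robot, y to its left, z up, the work surface at z = 0. Lengths are in m, angles in rad, forces in N, time in s.
With the tool pointing down it reaches from about 0.4 to 0.925 m from the base axis. Payload 4.1 kg.
Tool frame: the origin (TCP) lies on the mounting face of the last link; the fingertips stand r.finger_overhang ahead of it and the grasp point (between the pads) lies 155 mm ahead of it (r.finger_overhang is the distance from the TCP to the fingertips, in m); z points along the fingers, y is the line along which they close (so a half turn about z gives the same grasp; the last joint's range is limited). The gripper opens to 85 mm and grips with 20 to 120 N. Pads are 22 mm wide; open, the fingers measure 114 mm over their backs; the gripper's body (76 mm by 85 mm) begins 54 mm behind the grasp point. The pads swing forward as they close: fully open they stand 13 mm farther back than shut.
Start: joints at [1.008, 0.398, 0.045, 1.537, -0.019, 1.207, -0.051], TCP at [0.291, -0.581, 0.405] pointing down, gripper open.
Joint ranges: [-2.82, 2.82], [-0.49, 2.23], [-1.37, 1.46], [0, 2.46], [-1.36, 4.5], [0.23, 2], [-2.94, 2.94]. Speed limits (rad/s): [2.57, 2.57, 3.14, 3.14, 3.14, 3.14, 3.14].

### API

Orientations are given as a rotation vector (axis times angle).
In Python, from bench import r gives the robot as it stands.
- The arm moves only by the tool send_rows, never from a script. Its argument "steps" is a list of rows, each a list of 7 numbers: the turn, a rotation vector about the tool's x, y, z as a fraction of full scale, then the shift along the tool's x, y, z as a fraction of full scale, then the opening in per cent of the stroke, from 0 (shut) to 100 (fully open). In form: [[rx, ry, rz, dx, dy, dz, fingers], ...]. A call has 1 to 8 rows; each row shifts and turns the commanded pose from where the row before left it, along the tool's axes as they then stand; what a row does not reach is not made up. Full scale, the value 1, is 1000 mm for a shift and 120 degrees for a turn. A row lasts 1/8 s, in which the tool goes at most 62.5 mm and 10.7 degrees, less where a joint would pass 70% of its speed; a pose out of reach is approached as far as the arm can. A call with a number of a shift or a turn outside -1 to 1 is refused whole. A call with a gripper value outside its range is refused whole. The fingers move at their own pace and stop on an object; "force" is the grip in N (left out, the last holds). Time passes only in rows, so rows that do not move let the fingers close. It gives the time, the measured TCP pose, the force, the opening and the grip force at its end, in the units of the state.
- r.sense(): the state, without advancing time (a new reading comes with each control period).
- r.capture(name): name is "scene" or "top"; returns the picture (400x640x3 uint8, red, green, blue); there is no depth.
- r.calibration(name): a dict with "fx", "fy", "cx", "cy" (pixels), "k1" (the pictures are not rectified: a ray, as slopes to the right and down, at radius r is drawn at 1 + k1 r^2 times it, then the intrinsics apply), "rvec" (rotation vector, rad) and "tvec" (3), from world to camera coordinates, as OpenCV has them. Camera axes: x right, y down, z forward; pixel columns grow to the right and rows downward; lengths in m; the calibration is good to about 2 mm. A picture is of the moment at which its call begins. calibration takes no time and is no camera call.
- r.finish_job(): hands the job in; it is judged then, once.
The state is a dict: "time": time; "joint_positions": joint angles; "joint_vel": joint speeds; "joint_efforts": joint torques, N m; "ee_pos": TCP position; "tool_rot": TCP orientation; "contact_force": force on the tool from outside, world axes, zero at the start; "ft_torque": the same for the moment, N m; "finger_gap": finger opening in m; "finger_force": force on a finger pad.
Only numpy, scipy, OpenCV 4.12 (cv2) and the standard library are available. Lean on these libraries where they do the work, as an engineer would, in place of code of your own. Each camera call takes 0.05 s, during which the arm holds its last target. There are 200 camera calls.

### The job

A new batten has just been glued across a serving board that lies on the bed of the bench clamp. Push the clamp's jaw down its bar by the yellow ear until the foot meets the batten and the jaw tilts and bites on the bar, without forcing it, then let go of the ear and screw the red handle tight, about half a turn clockwise past the bite. Leave the board where it lies, clamped, and do not disturb the other things on the table.

Things in the scene. Friction and masses are not known exactly. Their poses are not given: they have to be found in the camera images.
- clamp: bench-mounted F-clamp, fixed to the table: grey bed plate 170 x 235 x 12 mm and an upright flat steel bar (10 x 28 mm, top 223 mm above the table). Origin: on the table, on the bar's axis. z up, y points from the bar along the jaw's arm to the screw, -x (roughly towards the robot) is the side of the yellow ear.
- jaw (a joint): slide of the blue jaw down the bar from its top, m (0 to 0.10); it stays where left. Sliding freely takes about 5 N. With the foot on the batten it goes down 3 to 12 mm more (it varies with wear, not known beforehand) while its arm tilts up at 5 to 10 N; then it bites and the push rises by 5 N or more per mm. At 11 to 14 N the bite is sure: stop there; it holds when let go.
- jaw_tilt (a joint): tilt of the jaw on the bar, rad: 0 level (its own weight holds it level), grows as the screw end is lifted; how far it tilts before it bites depends on the wear of the brake inside the sleeve and is not known beforehand, 0.03 to 0.11; screwing tight adds up to 0.02.
- ear_top (a point): centre of the upper face of the yellow push ear, a flat 40 x 40 mm plate, 10 mm thick, fixed to the jaw 80 mm from the bar on its -x side. It is pushed down from above with the shut fingers; do not pinch it: more than 20 N of push or squeeze bends it.
- ear: the ear with its 20 mm wide neck, part of the jaw; origin on the bar's axis at the height of the ear's upper face.
- handle_grip (a point): centre of the red wing handle of the screw, 64 mm long (along this point's x), 16 mm thick (along its y), 32 mm high (z up); 110 mm from the bar along the clamp's y and 62 mm above the ear's upper face less the screw's feed. Free space of more than 60 mm all round it; its underside is 29 mm above the jaw's boss at angle 0, less as it is screwed in.
- handle (a joint): handle angle, rad, growing clockwise seen from above (0 to 12.6, two turns). One turn feeds screw and foot 6 mm down in the jaw. Turning takes about 0.07 N m; self-locking. The foot presses with 7 to 8 N at the bite, 13 to 17 N a quarter turn later, 21 to 28 N after half a turn, 38 to 50 N after a whole turn. One grasp cannot turn far: let go and grasp again.
- foot: rubber foot on the screw's lower end, 30 mm across; it yields about 1 mm per 30 N. The origin is 50 mm above its underside.
- foot_tip (a point): middle of the foot's underside.
- work: light-wood board 150 x 130 x 18 mm with the dark batten 150 x 44 x 16 mm along its x across the middle; 34 mm high in all, loose on the bed plate; origin under its centre. The glue needs 15 N of clamping and more than 48 N spoils the joint.
- batten_top (a point): middle of the batten's upper face.
- glue: bystander, leave alone: white glue bottle, 38 mm across, 105 mm tall, standing on the bed plate's rear corner beside the bar (away from the ear)
- brush: bystander, leave alone: glue brush, 150 mm long, lying in front of the bed plate
- spare: bystander, leave alone: spare dark batten 150 x 44 x 16 mm lying on the table to the left
- bowl: bystander, leave alone: steel bowl, 140 mm across, 60 mm high, left
- cup: bystander, leave alone: steel cup, 72 mm across, 80 mm high, right
- ladle: bystander, leave alone: black serving spoon, 240 mm, lying right
- driver: bystander, leave alone: screwdriver lying beyond the clamp, to the right
- pan: bystander, leave alone: small steel pan, 120 mm across, 50 mm high, beyond the clamp, to the left
There are look-alikes about, which are no part of the job. Leave any purple or turquoise look-alike of the work alone.

How it is judged:
By the outcome, as a careful person would: the job done as asked, in the order asked, and still so for the second after the job is handed in, with the robot touching nothing.
It also fails if it takes over 64 s, if anything falls off the work surface, if the arm or the gripper's body presses on something with over 40 N, if the wrist force passes 120 N, or if a joint passes its speed limit or range.

## Working session

There is one attempt and no reset: what is moved stays moved. The work goes in short steps, Python scripts to look and compute and a tool call to move; the robot and the scene stay as the last step left them, time stands still between calls to the robot, and variables do not carry over. Pictures are saved under pics/ and viewed, at most 10 in all, crops included, and the job is handed in when it is done.

Besides the shell and the picture viewer there is one more tool, called after ">>>" by a JSON object that holds its "method" and its "body". send_rows: Moves the arm, as the interface text tells. Its arguments: {"type":"object","properties":{"steps":{"type":"array"},"force":{"type":"number"}},"required":["steps"]}

```bash
ls; mkdir -p pics; python3 - <<'E'
from bench import r
import cv2
for n in("scene","top"):
    cv2.imwrite(f"pics/{n}0.png",r.capture(n)[:,:,::-1]); print(n,r.calibration(n))
print(r.sense(), r.finger_overhang)
E
```

```text
pics
scene {'fx': 432.0868610861796, 'fy': 432.0868610861796, 'cx': 320.73100132533415, 'cy': 199.71318521876194, 'k1': -0.11809985471051689, 'rvec': array([ 1.77600221,  1.83274077, -0.68686534]), 'tvec': array([ 0.0207691 , -0.26062606,  1.57999206])}
top {'fx': 389.48246319650855, 'fy': 389.48246319650855, 'cx': 314.30816848519146, 'cy': 199.06696615707224, 'k1': -0.05811344796917894, 'rvec': array([ 2.14867597, -2.13803805,  0.16531964]), 'tvec': array([-0.02008259,  0.48027188,  1.06491351])}
{'time': 0.1, 'joint_positions': array([ 1.00797953,  0.39908587,  0.04503768,  1.53772871, -0.01869366,
        1.20692177, -0.05069304]), 'joint_vel': array([-0.00133377, -0.00156613,  0.00063717, -0.00037253,  0.0003294 ,
       -0.0007968 , -0.000329  ]), 'joint_efforts': array([ 3.85263746e-03, -4.76268876e+01,  1.37001827e+00, -2.54952174e+01,
        1.19136355e-02,  5.13103310e-03, -4.13864450e-05]), 'ee_pos': array([ 0.29070823, -0.58107159,  0.40379917]), 'tool_rot': array([-3.05584804e+00, -7.21855070e-01,  8.10519411e-04]), 'contact_force': array([-0.368988  ,  0.46548354, -1.1597667 ]), 'ft_torque': array([ 0.04884258, -0.02167211, -0.04618649]), 'finger_force': 0.0, 'finger_gap': 0.08554983453542304} 0.1734
```

View pics/scene0.png

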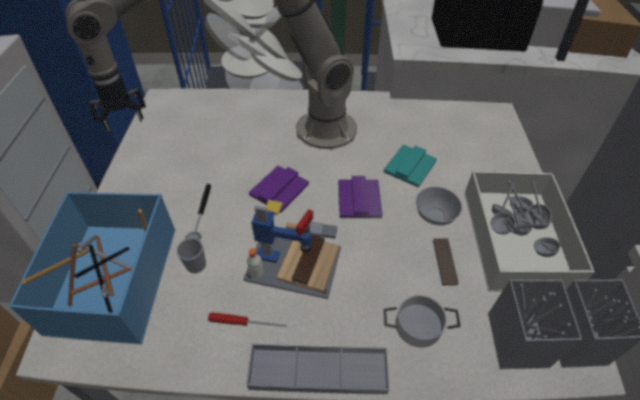

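View pics/top0.png

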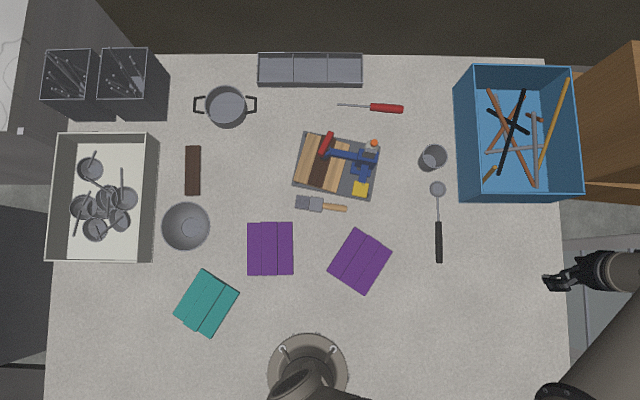

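The top view shows the yellow ear at about (360,188), the red handle at (326,143), and the board with its dark batten at (325,165) on the grey bed. The purple look-alikes at (270,248) and (360,260) and the turquoise one at (206,302) have no clamp, so I'll leave them alone. Next I'll enlarge both views of the clamp.

```bash
cat > h.py <<'E'
import numpy as np, cv2
from bench import r
from scipy.optimize import least_squares
def cal(n):
    c=r.calibration(n); R=cv2.Rodrigues(np.array(c["rvec"]))[0]; return c,R,np.array(c["tvec"])
def proj(n,P):
    c,R,t=cal(n); K=np.array([[c["fx"],0,c["cx"]],[0,c["fy"],c["cy"]],[0,0,1]])
    return cv2.projectPoints(np.atleast_2d(np.array(P,float)),c["rvec"],t,K,np.array([c["k1"],0,0,0.]))[0][:,0]
def ray(n,uv):
    c,R,t=cal(n); K=np.array([[c["fx"],0,c["cx"]],[0,c["fy"],c["cy"]],[0,0,1]])
    q=cv2.undistortPoints(np.array([[uv]],float),K,np.array([c["k1"],0,0,0.]))[0,0]
    return -R.T@t, R.T@np.array([q[0],q[1],1])
def onz(n,uv,z):
    o,d=ray(n,uv); return o+d*(z-o[2])/d[2]
def tri(uvs,uvt):
    f=lambda P: np.r_[proj("scene",P)[0]-uvs, proj("top",P)[0]-uvt]
    s=least_squares(f,[.6,0,.15]); return s.x, np.abs(s.fun).max()
def crop(n,x0,y0,w,h,k,name):
    im=r.capture(n)[:,:,::-1][y0:y0+h,x0:x0+w]
    cv2.imwrite("pics/"+name,cv2.resize(im,None,fx=k,fy=k,interpolation=cv2.INTER_CUBIC))
E
python3 - <<'E'
from h import *
a=cv2.resize(r.capture("scene")[190:300,235:355,::-1],None,fx=5,fy=5,interpolation=cv2.INTER_CUBIC)
cv2.imwrite("pics/s1.png",a)
crop("top",280,120,120,95,6,"t1.png")
for n in("scene","top"):
    im=r.capture(n); hsv=cv2.cvtColor(im,cv2.COLOR_RGB2HSV)
    for nm,lo,hi in(("yel",(22,140,90),(34,255,255)),("red",(0,150,70),(6,255,255)),("blue",(105,130,40),(120,255,255))):
        m=cv2.inRange(hsv,lo,hi); k,l,s,c=cv2.connectedComponentsWithStats(m)
        print(n,nm,[(s[i].tolist(),c[i].round(1).tolist()) for i in range(1,k) if s[i][4]>15 and 230<c[i][0]<400 and 110<c[i][1]<300])
E
```

```text
scene yel [([267, 201, 14, 12, 103], [273.5, 205.9])]
scene red [([297, 211, 15, 22, 135], [304.4, 221.5])]
scene blue [([253, 212, 58, 33, 575], [276.3, 231.2]), ([258, 249, 21, 12, 102], [269.2, 255.5])]
top yel [([352, 181, 17, 17, 196], [359.7, 189.2])]
top red [([318, 131, 15, 23, 95], [325.2, 141.9])]
top blue [([337, 150, 14, 4, 17], [343.8, 151.3])]
```

View pics/s1.png

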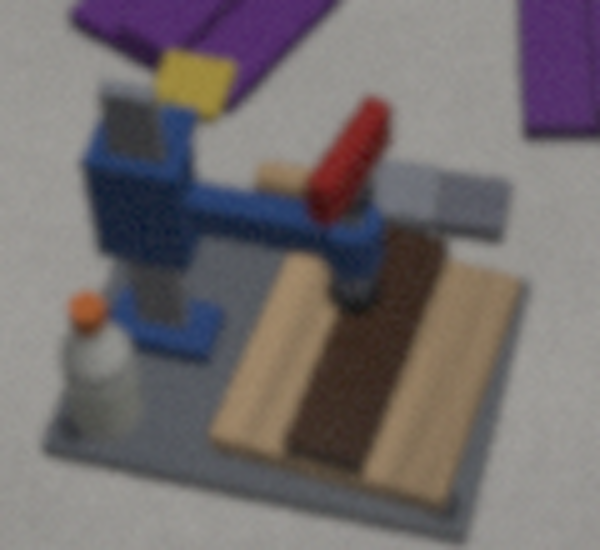

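View pics/t1.png

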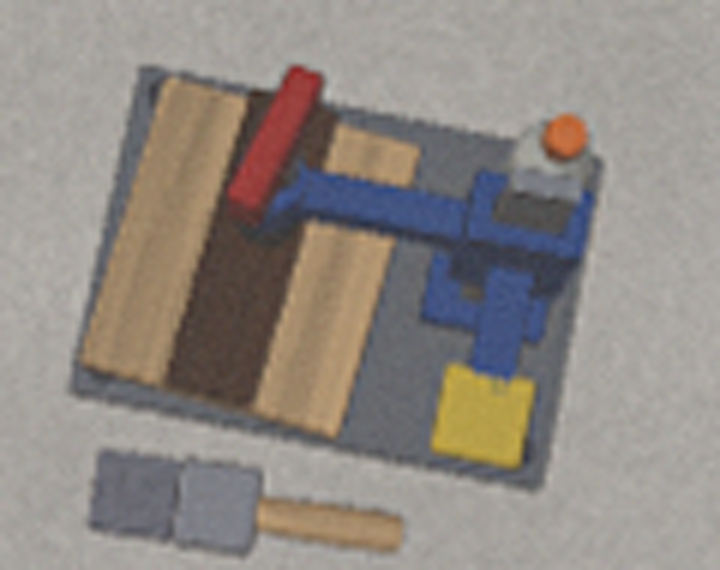

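The crops show the ear, the level blue jaw, and the red handle with its long axis nearly along the batten. Next I'll fit the clamp pose, ear height and handle angle to the corner points.

```bash
cat > fit.py <<'E'
from h import *
T=lambda *p: np.array(p,float)/6+[280,120]-0.42
S=lambda *p: np.array(p,float)/5+[235,190]-0.4
earT=T([447,365],[535,378],[522,467],[432,452]); earS=S([237,67],[168,52],[157,98],[218,118])
# clamp-frame ear corners: order far-left(+x,+y), far-right(+x,-y), near-right, near-left
ec=np.array([[20,20],[20,-20],[-20,-20],[-20,20]])/1000.+[-.08,0]
bedT=T([148,68],[602,158],[543,488],[75,392]); bc=np.array([[1,1],[1,-1],[-1,-1],[-1,1]])*[.085,.1175]
# scene camera looks from beyond: image left = -y(clamp) , image down = +x
eS=np.array([3,2,1,0])
earS_o=np.array([S([218,118])[0],S([157,98])[0],S([168,52])[0],S([237,67])[0]])
hT=T([275,142])[0]; hS=S([350,148])[0]
def W(p,xy,z):
    c,s=np.cos(p[2]),np.sin(p[2]); xy=np.atleast_2d(xy)
    return np.c_[xy@np.array([[c,s],[-s,c]])+p[:2],np.full(len(xy),z)]
def f(p):
    e=[proj("top",W(p,ec,p[3]))-earT, proj("scene",W(p,ec,p[3]))-earS_o, proj("top",W(p,bc+p[4:6],.012))-bedT,
       proj("top",W(p,[0,.11],p[3]+.062+.008))-hT]
    return np.concatenate(e).ravel()
s=least_squares(f,[.65,-.08,-.17,.17,0,.06]); p=s.x
if __name__=="__main__":
    print(p.round(4)); print(f(p).reshape(-1,2).round(1))
    print("ear",W(p,[-.08,0],p[3]),"handle",W(p,[0,.11],p[3]+.062))
    print("hproj",proj("scene",W(p,[0,.11],p[3]+.062)),proj("top",W(p,[0,.11],p[3]+.062)),hS,hT)
    # handle angle from top ends of upper face
    zt=p[3]+.078
    a=onz("top",T([305,72])[0],zt); b=onz("top",T([245,205])[0],zt); d=a-b
    print("handle dir",np.degrees(np.arctan2(d[1],d[0])),np.linalg.norm(d),"clamp yaw",np.degrees(p[2]))
    print("ear tri",tri(earS_o.mean(0),earT.mean(0)))
    # board corners z=.012+.018
    B=T([165,75],[420,148],[340,437],[80,365]); 
    for q in B: print("board",onz("top",q,.030).round(3))
E
python3 fit.py
```

```text
[ 5.712e-01 -1.506e-01 -1.990e-01  1.341e-01 -1.000e-04  6.940e-02]
[[-0.5 -0.5]
 [-0.1  0.4]
 [-0.7  0.5]
 [-0.9 -0.1]
 [-0.4 -0. ]
 [-2.5  1.3]
 [-0.2 -0.5]
 [ 0.1 -0.9]
 [-0.9 -0.7]
 [ 1.1 -0.1]
 [ 0.6  0.5]
 [-0.8  0.3]
 [-0.5  0.1]]
ear [[ 0.49276424 -0.13480167  0.13408317]] handle [[ 0.59292803 -0.04278419  0.19608317]]
hproj [[304.52711492 222.15674463]] [[324.83803094 144.30093109]] [304.6 219.2] [325.41333333 143.24666667]
handle dir -23.455957973578393 0.06104683490420222 clamp yaw -11.399867550288002
ear tri (array([ 0.4927666 , -0.13464344,  0.13394265]), np.float64(0.6690232951649477))
board [0.68  0.004 0.03 ]
board [ 0.643 -0.12   0.03 ]
board [ 0.501 -0.08   0.03 ]
board [0.535 0.044 0.03 ]
```

The fit agrees within about a pixel. The ear is at (0.493, -0.135, 0.134), the handle at (0.593, -0.043, 0.196) and the clamp yaw is -11.4°. I'll move over the ear at the current height with the fingers shut.

>>> {"method": "send_rows", "body": {"steps": [[0, 0, 0, 0.0475, -0.0386, 0, 0], [0, 0, 0, 0.0475, -0.0386, 0, 0], [0, 0, 0, 0.0475, -0.0386, 0, 0], [0, 0, 0, 0.0475, -0.0386, 0, 0], [0, 0, 0, 0.0475, -0.0386, 0, 0], [0, 0, 0, 0.0475, -0.0386, 0, 0], [0, 0, 0, 0.0475, -0.0386, 0, 0], [0, 0, 0, 0.0475, -0.0386, 0, 0]]}}

```text
time: 1.3
ee_pos: [0.4929, -0.1333, 0.4051]
tool_rot: [3.057, 0.721, 0.001]
contact_force: [0.3, -0.7, 0.2]
finger_gap: 0.0001
finger_force: 0.0
```

>>> {"method": "send_rows", "body": {"steps": [[0, 0, -0.088, 0, 0, 0, 0], [0, 0, -0.088, 0, 0, 0, 0], [0, 0, -0.088, 0, 0, 0, 0], [0, 0, -0.088, 0, 0, 0, 0], [0, 0, -0.088, 0, 0, 0, 0], [0, 0, -0.088, 0, 0, 0, 0], [0, 0, -0.088, 0, 0, 0, 0], [0, 0, -0.088, 0, 0, 0, 0]]}}

```text
time: 2.3
ee_pos: [0.4924, -0.1352, 0.4047]
tool_rot: [1.77, 2.595, -0.0]
contact_force: [0.3, 0.7, -0.3]
finger_gap: 0.0003
finger_force: 0.0
```

>>> {"method": "send_rows", "body": {"steps": [[0, 0, -0.088, 0, 0, 0, 0], [0, 0, -0.088, 0, 0, 0, 0], [0, 0, -0.088, 0, 0, 0, 0], [0, 0, -0.088, 0, 0, 0, 0], [0, 0, -0.088, 0, 0, 0, 0], [0, 0, -0.04, 0, 0, 0, 0], [0, 0, 0, 0, 0, 0, 0]]}}

```text
time: 3.18
ee_pos: [0.4924, -0.1352, 0.4047]
tool_rot: [0.312, 3.126, -0.0]
contact_force: [0.1, -0.7, -0.9]
finger_gap: -0.0
finger_force: 0.0
```

```bash
cat > go.py <<'E'
from h import *
from scipy.spatial.transform import Rotation as Ro
def rel(P,yaw=None,tilt=None):
    s=r.sense(); R=Ro.from_rotvec(s["tool_rot"]); M=R.as_matrix()
    print("t",s["time"],"pos",s["ee_pos"].round(4),"yawx",np.degrees(np.arctan2(M[1,0],M[0,0])).round(2),"zax",M[:,2].round(4))
    print("F",s["contact_force"].round(2),"gap",s["finger_gap"].round(4),"j",s["joint_positions"].round(2))
    print("tool shift mm",(M.T@(np.array(P)-s["ee_pos"])*1000).round(1))
E
python3 -c "
from go import *; rel([.4928,-.1348,.3475])"
```

```text
t 3.175 pos [ 0.4924 -0.1352  0.4047] yawx 168.59 zax [ 1.e-04 -2.e-04 -1.e+00]Traceback (most recent call last):
  File "<string>", line 2, in <module>
    from go import *; rel([.4928,-.1348,.3475])
                      ~~~^^^^^^^^^^^^^^^^^^^^^^
  File "go.py", line 6, in rel
    print("F",s["contact_force"].round(2),"gap",s["finger_gap"].round(4),"j",s["joint_positions"].round(2))
                                                ^^^^^^^^^^^^^^^^^^^^^
AttributeError: 'float' object has no attribute 'round'
```

>>> {"method": "send_rows", "body": {"steps": [[0, 0, 0, 0, 0, 0.04, 0], [0, 0, 0, 0, 0, 0.035, 0], [0, 0, 0, 0, 0, 0.015, 0], [0, 0, 0, 0, 0, 0, 0]]}}

```text
time: 3.68
ee_pos: [0.4924, -0.1351, 0.3142]
tool_rot: [-0.311, -3.125, -0.001]
contact_force: [0.3, 0.3, 0.5]
finger_gap: -0.0001
finger_force: 0.0
```

>>> {"method": "send_rows", "body": {"steps": [[0, 0, 0, 0, 0, 0.002, 0], [0, 0, 0, 0, 0, 0.002, 0], [0, 0, 0, 0, 0, 0.002, 0], [0, 0, 0, 0, 0, 0.002, 0]]}}

```text
time: 4.18
ee_pos: [0.493, -0.1352, 0.3074]
tool_rot: [0.31, 3.124, -0.001]
contact_force: [-0.1, 0.2, 2.6]
finger_gap: -0.0001
finger_force: 1.3
```

```bash
sed -i 's/s\["finger_gap"\].round(4)/round(s["finger_gap"],4)/' go.py; python3 -c "
from go import *; rel([.4928,-.1348,.3075])"
```

```text
t 4.175 pos [ 0.493  -0.1352  0.3074] yawx 168.65 zax [ 2.e-03 -7.e-04 -1.e+00]
F [-0.13  0.22  2.58] gap -0.0001 j [ 0.6   0.28 -0.48  1.96  0.16  0.93  1.41]
tool shift mm [ 0.3  0.4 -0.1]
```

```bash
python3 -c "
from h import *
for z in (.05,.06,.07,.08): print(z, proj('scene',[.593+.011,-.043,z])*1)
print(S:=np.array([352,308])/5+[235,190])"
```

```text
0.05 [[305.59872755 259.53652484]]
0.06 [[305.51020581 257.43952159]]
0.07 [[305.42056753 255.31363268]]
0.08 [[305.32979306 253.15829582]]
[305.4 251.6]
```

>>> {"method": "send_rows", "body": {"steps": [[0, 0, 0, 0, 0, 0.001, 0], [0, 0, 0, 0, 0, 0.001, 0], [0, 0, 0, 0, 0, 0.001, 0], [0, 0, 0, 0, 0, 0.001, 0]]}}

```text
time: 4.68
ee_pos: [0.4927, -0.1352, 0.3028]
tool_rot: [0.31, 3.125, -0.0]
contact_force: [2.2, -0.4, 2.8]
finger_gap: 0.0
finger_force: 1.2
```

>>> {"method": "send_rows", "body": {"steps": [[0, 0, 0, 0, 0, 0.002, 0], [0, 0, 0, 0, 0, 0.002, 0], [0, 0, 0, 0, 0, 0.002, 0], [0, 0, 0, 0, 0, 0.002, 0], [0, 0, 0, 0, 0, 0.002, 0], [0, 0, 0, 0, 0, 0.002, 0]]}}

```text
time: 5.42
ee_pos: [0.4925, -0.1351, 0.2906]
tool_rot: [0.31, 3.126, -0.0]
contact_force: [2.9, 0.0, 1.7]
finger_gap: 0.0002
finger_force: 1.3
```

```bash
python3 - <<'E'
from go import *
rel([.493,-.1352,.3])
a=r.capture("scene")[170:300,225:365,::-1];b=r.capture("top")[120:215,280,::-1] if 0 else r.capture("top")[115:220,275:400,::-1]
a=cv2.resize(a,(560,520),interpolation=cv2.INTER_CUBIC); cv2.imwrite("pics/s2.png",a)
E
```

```text
t 5.425 pos [ 0.4925 -0.1351  0.2906] yawx 168.66 zax [ 0.e+00 -1.e-04 -1.e+00]
F [2.89 0.02 1.73] gap 0.0002 j [ 0.59  0.3  -0.48  1.98  0.18  0.9   1.39]
tool shift mm [-0.5  0.  -9.4]
```

View pics/s2.png

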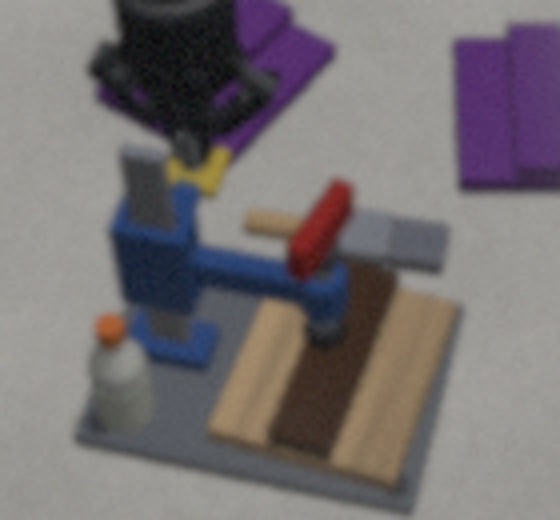

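The jaw slides with the ear: more of the bar shows above it, and the foot at (323,335) in the crop is still above the batten. I'll carry on.

>>> {"method": "send_rows", "body": {"steps": [[0, 0, 0, 0, 0, 0.0015, 0], [0, 0, 0, 0, 0, 0.0015, 0], [0, 0, 0, 0, 0, 0.0015, 0], [0, 0, 0, 0, 0, 0.0015, 0]]}}

```text
time: 6.02
ee_pos: [0.4922, -0.1351, 0.2844]
tool_rot: [-0.31, -3.125, -0.0]
contact_force: [-0.1, -0.0, 3.7]
finger_gap: 0.0001
finger_force: 1.3
```

```bash
python3 - <<'E'
from go import *
for i in range(4):
    r.capture("top"); s=r.sense(); print(s["time"],s["ee_pos"][2].round(5),s["contact_force"].round(2),s["ft_torque"].round(2))
E
```

```text
6.075 0.28427 [0.34 0.26 2.28] [ 0.12 -0.03  0.  ]
6.125 0.28429 [-0.13  0.56  0.98] [ 0.05 -0.04  0.01]
6.175 0.28433 [-0.11  1.49  0.08] [ 0.11 -0.03 -0.01]
6.225 0.28436 [-0.1  -0.96  0.96] [ 0.06 -0.02 -0.04]
```

>>> {"method": "send_rows", "body": {"steps": [[0, 0, 0, 0, 0, 0.001, 0], [0, 0, 0, 0, 0, 0.001, 0], [0, 0, 0, 0, 0, 0.001, 0], [0, 0, 0, 0, 0, 0.001, 0], [0, 0, 0, 0, 0, 0.001, 0]]}}

```text
time: 6.85
ee_pos: [0.4923, -0.1351, 0.2795]
tool_rot: [-0.31, -3.126, 0.0]
contact_force: [-2.3, 0.6, 1.9]
finger_gap: -0.0
finger_force: 1.2
```

>>> {"method": "send_rows", "body": {"steps": [[0, 0, 0, 0, 0, 0.001, 0], [0, 0, 0, 0, 0, 0.001, 0], [0, 0, 0, 0, 0, 0.001, 0]]}}

```text
time: 7.22
ee_pos: [0.4925, -0.1352, 0.2766]
tool_rot: [-0.31, -3.126, 0.0]
contact_force: [-2.6, 0.7, 2.3]
finger_gap: -0.0001
finger_force: 1.2
```

>>> {"method": "send_rows", "body": {"steps": [[0, 0, 0, 0, 0, 0.001, 0], [0, 0, 0, 0, 0, 0.001, 0]]}}

```text
time: 7.48
ee_pos: [0.4925, -0.1352, 0.2746]
tool_rot: [-0.31, -3.126, 0.0]
contact_force: [-2.1, 0.1, 2.8]
finger_gap: 0.0001
finger_force: 1.2
```

>>> {"method": "send_rows", "body": {"steps": [[0, 0, 0, 0, 0, 0.001, 0], [0, 0, 0, 0, 0, 0.001, 0]]}}

```text
time: 7.72
ee_pos: [0.4925, -0.1352, 0.2726]
tool_rot: [-0.31, -3.126, 0.0]
contact_force: [-2.0, 0.1, 1.8]
finger_gap: -0.0003
finger_force: 1.2
```

>>> {"method": "send_rows", "body": {"steps": [[0, 0, 0, 0, 0, 0.001, 0], [0, 0, 0, 0, 0, 0.001, 0]]}}

```text
time: 7.98
ee_pos: [0.4925, -0.1352, 0.2706]
tool_rot: [0.311, 3.126, -0.0]
contact_force: [-2.0, 0.0, 2.6]
finger_gap: 0.0001
finger_force: 1.2
```

>>> {"method": "send_rows", "body": {"steps": [[0, 0, 0, 0, 0, 0.001, 0], [0, 0, 0, 0, 0, 0.001, 0]]}}

```text
time: 8.22
ee_pos: [0.4925, -0.1352, 0.2689]
tool_rot: [-0.311, -3.126, 0.0]
contact_force: [-3.4, 0.4, 5.8]
finger_gap: 0.0001
finger_force: 3.1
```

>>> {"method": "send_rows", "body": {"steps": [[0, 0, 0, 0, 0, 0.001, 0], [0, 0, 0, 0, 0, 0.001, 0]]}}

```text
time: 8.48
ee_pos: [0.4926, -0.1352, 0.2673]
tool_rot: [0.311, 3.126, -0.001]
contact_force: [-2.9, 1.4, 7.0]
finger_gap: 0.0001
finger_force: 3.7
```

```bash
python3 - <<'E'
from go import *
rel([.493,-.1352,.3])
a=r.capture("scene")[170:300,225:365,::-1]
a=cv2.resize(a,(560,520),interpolation=cv2.INTER_CUBIC); cv2.imwrite("pics/s3.png",a)
E
```

```text
t 8.475 pos [ 0.4926 -0.1352  0.2673] yawx 168.65 zax [-0.e+00 -4.e-04 -1.e+00]
F [-2.85  1.35  6.96] gap 0.0001 j [ 0.58  0.34 -0.47  2.    0.2   0.85  1.37]
tool shift mm [ -0.4   0.  -32.7]
```

View pics/s3.png

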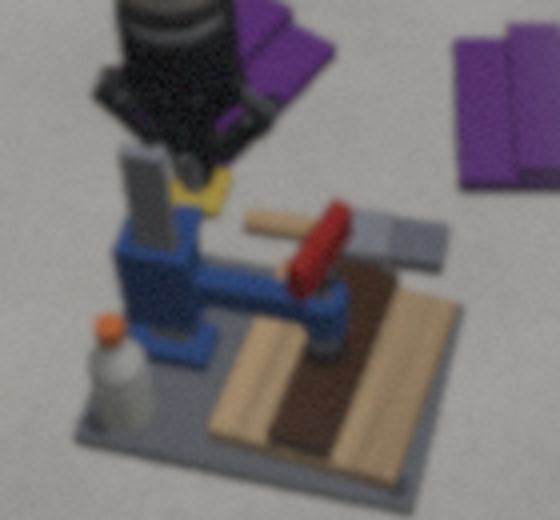

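The foot is on the batten, at about (325,350) in the crop, and the force has stepped up at z≈0.270. From here I'll go in finer steps.

>>> {"method": "send_rows", "body": {"steps": [[0, 0, 0, 0, 0, 0.001, 0]]}}

```text
time: 8.65
ee_pos: [0.4926, -0.1351, 0.2663]
tool_rot: [0.311, 3.126, -0.001]
contact_force: [-4.0, 0.5, 7.0]
finger_gap: -0.0002
finger_force: 3.7
```

>>> {"method": "send_rows", "body": {"steps": [[0, 0, 0, 0, 0, 0.001, 0]]}}

```text
time: 8.78
ee_pos: [0.4926, -0.1351, 0.2653]
tool_rot: [0.31, 3.126, -0.001]
contact_force: [-4.6, 0.6, 6.8]
finger_gap: -0.0004
finger_force: 3.7
```

>>> {"method": "send_rows", "body": {"steps": [[0, 0, 0, 0, 0, 0.001, 0]]}}

```text
time: 8.9
ee_pos: [0.4926, -0.1351, 0.2643]
tool_rot: [0.31, 3.126, -0.001]
contact_force: [-3.8, 0.2, 8.3]
finger_gap: 0.0001
finger_force: 3.7
```

>>> {"method": "send_rows", "body": {"steps": [[0, 0, 0, 0, 0, 0.0005, 0]]}}

```text
time: 9.02
ee_pos: [0.4926, -0.1351, 0.2638]
tool_rot: [0.31, 3.126, -0.001]
contact_force: [-3.4, 1.2, 7.7]
finger_gap: -0.0
finger_force: 3.6
```

>>> {"method": "send_rows", "body": {"steps": [[0, 0, 0, 0, 0, 0.0005, 0]]}}

```text
time: 9.15
ee_pos: [0.4926, -0.1351, 0.2633]
tool_rot: [0.31, 3.126, -0.001]
contact_force: [-3.6, 0.9, 7.3]
finger_gap: 0.0002
finger_force: 3.6
```

>>> {"method": "send_rows", "body": {"steps": [[0, 0, 0, 0, 0, 0.0005, 0]]}}

```text
time: 9.28
ee_pos: [0.4926, -0.1351, 0.2628]
tool_rot: [0.31, 3.126, -0.001]
contact_force: [-3.0, 0.4, 7.3]
finger_gap: -0.0002
finger_force: 3.6
```

>>> {"method": "send_rows", "body": {"steps": [[0, 0, 0, 0, 0, 0.0005, 0]]}}

```text
time: 9.4
ee_pos: [0.4926, -0.1351, 0.2623]
tool_rot: [0.311, 3.126, -0.001]
contact_force: [-3.6, 0.2, 7.5]
finger_gap: 0.0001
finger_force: 3.6
```

>>> {"method": "send_rows", "body": {"steps": [[0, 0, 0, 0, 0, 0.0005, 0]]}}

```text
time: 9.52
ee_pos: [0.4926, -0.1351, 0.2618]
tool_rot: [0.31, 3.126, -0.001]
contact_force: [-3.7, 0.9, 6.5]
finger_gap: 0.0002
finger_force: 3.6
```

>>> {"method": "send_rows", "body": {"steps": [[0, 0, 0, 0, 0, 0.0005, 0]]}}

```text
time: 9.65
ee_pos: [0.4926, -0.1352, 0.2613]
tool_rot: [0.31, 3.126, -0.001]
contact_force: [-2.7, 0.7, 7.2]
finger_gap: 0.0
finger_force: 3.6
```

>>> {"method": "send_rows", "body": {"steps": [[0, 0, 0, 0, 0, 0.0005, 0]]}}

```text
time: 9.78
ee_pos: [0.4926, -0.1352, 0.2608]
tool_rot: [0.311, 3.126, -0.001]
contact_force: [-3.0, 1.9, 7.1]
finger_gap: -0.0
finger_force: 3.5
```

>>> {"method": "send_rows", "body": {"steps": [[0, 0, 0, 0, 0, 0.0005, 0]]}}

```text
time: 9.9
ee_pos: [0.4926, -0.1351, 0.2603]
tool_rot: [0.311, 3.126, -0.001]
contact_force: [-3.0, -0.2, 8.4]
finger_gap: 0.0004
finger_force: 4.0
```

>>> {"method": "send_rows", "body": {"steps": [[0, 0, 0, 0, 0, 0.0005, 0]]}}

```text
time: 10.02
ee_pos: [0.4926, -0.1351, 0.2599]
tool_rot: [0.311, 3.126, -0.001]
contact_force: [-3.3, 1.1, 10.6]
finger_gap: -0.0003
finger_force: 4.8
```

>>> {"method": "send_rows", "body": {"steps": [[0, 0, 0, 0, 0, 0.0005, 0]]}}

```text
time: 10.15
ee_pos: [0.4926, -0.1351, 0.2596]
tool_rot: [-0.311, -3.126, 0.001]
contact_force: [-5.6, 1.1, 11.0]
finger_gap: 0.0001
finger_force: 5.6
```

>>> {"method": "send_rows", "body": {"steps": [[0, 0, 0, 0, 0, 0.0004, 0]]}}

```text
time: 10.28
ee_pos: [0.4927, -0.1351, 0.2594]
tool_rot: [-0.311, -3.126, 0.001]
contact_force: [-5.2, 1.5, 13.0]
finger_gap: 0.0001
finger_force: 6.2
```

It bites at about 12.5 N after roughly 10.4 mm, which is a tilt of about 0.095. Now I'll let go straight up and check.

>>> {"method": "send_rows", "body": {"steps": [[0, 0, 0, 0, 0, -0.005, 0], [0, 0, 0, 0, 0, -0.03, 0], [0, 0, 0, 0, 0, -0.05, 0], [0, 0, 0, 0, 0, -0.05, 0], [0, 0, 0, 0, 0, -0.02, 100], [0, 0, 0, 0, 0, 0, 100]], "force": 40}}

```text
time: 11.02
ee_pos: [0.4932, -0.1352, 0.4149]
tool_rot: [0.31, 3.121, -0.002]
contact_force: [-0.2, 0.1, -0.0]
finger_gap: 0.0358
finger_force: 0.0
```

```bash
python3 - <<'E'
from go import *
import fit
a=r.capture("scene")[190:300,235:355,::-1]; b=r.capture("top")[120:210,290:390,::-1]
a=cv2.resize(a,(480,440),interpolation=cv2.INTER_CUBIC); b=cv2.resize(b,None,fx=3.2,fy=3.2,interpolation=cv2.INTER_CUBIC)
c=np.zeros((440,800,3),np.uint8); c[:,:480]=a; c[:b.shape[0],480:480+b.shape[1]]=b
cv2.imwrite("pics/c4.png",c)
p=fit.p; H=fit.W(p,[0,.104],.1585)[0]; print("H",H, proj("scene",H),proj("top",H))
rel([H[0],H[1],.37])
for n in("scene","top"):
    hsv=cv2.cvtColor(r.capture(n),cv2.COLOR_RGB2HSV)
    for nm,lo,hi in(("yel",(22,140,90),(34,255,255)),("red",(0,150,60),(6,255,255))):
        k,l,s,cc=cv2.connectedComponentsWithStats(cv2.inRange(hsv,lo,hi))
        print(n,nm,[(s[i].tolist(),cc[i].round(1).tolist()) for i in range(1,k) if s[i][4]>15 and 230<cc[i][0]<400 and 110<cc[i][1]<300])
E
```

```text
H [ 0.5917421  -0.04866582  0.1585    ] [[302.56313975 231.11495902]] [[326.70517934 149.00765602]]
t 11.125 pos [ 0.4922 -0.1352  0.4122] yawx 168.66 zax [-9.e-04  2.e-04 -1.e+00]
F [-0.44  0.64 -0.8 ] gap 0.0511 j [ 0.63  0.17 -0.5   1.84  0.09  1.15  1.47]
tool shift mm [-80.6 104.4  42.1]
scene yel [([269, 214, 13, 10, 83], [275.1, 218.1])]
scene red [([296, 221, 14, 22, 149], [302.6, 231.7])]
top yel [([350, 185, 16, 16, 178], [357.4, 192.6])]
top red [([321, 137, 14, 22, 102], [327.2, 147.6])]
```

View pics/c4.png

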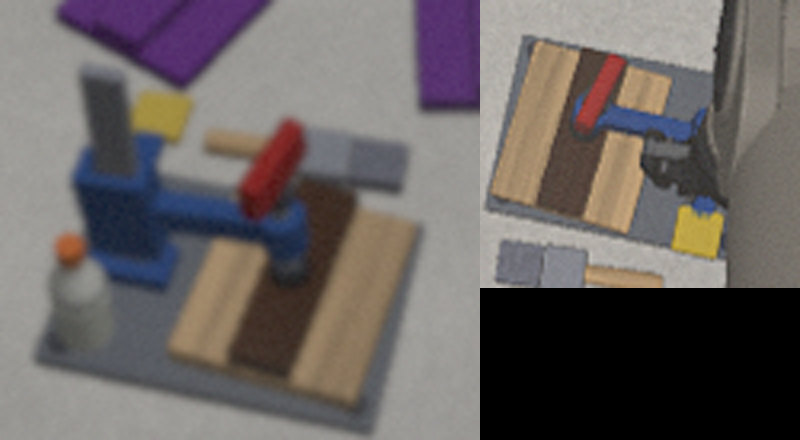

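The jaw holds, visibly tilted, with the foot on the batten. The handle at crop (272,168) matches the predicted position to about 3 mm. Next is the grasp pose aligned with the tilted screw.

```bash
cat > grasp.py <<'E'
from go import *
import fit
p=fit.p; tilt=.095
C=np.array([[np.cos(p[2]),-np.sin(p[2]),0],[np.sin(p[2]),np.cos(p[2]),0],[0,0,1]])
H=fit.W(p,[0,.104],.158)[0]
def target(phi,back=0,H=H,tilt=tilt,mm=(0,0)):  # phi: world yaw of tool x (deg)
    up=C@np.array([0,-np.sin(tilt),np.cos(tilt)]); z=-up
    x=np.array([np.cos(np.radians(phi)),np.sin(np.radians(phi)),0]); x-=z*(x@z); x/=np.linalg.norm(x)
    M=np.c_[x,np.cross(z,x),z]; return M, H-z*(.155+back)
def tell(phi,back=0,**k):
    M,P=target(phi,back,**k); s=r.sense(); R=Ro.from_rotvec(s["tool_rot"]).as_matrix()
    print("turn frac",(Ro.from_matrix(R.T@M).as_rotvec()/np.radians(120)).round(4))
    print("shift now-axes",(R.T@(P-s["ee_pos"])*1e3).round(1)," target-axes",(M.T@(P-s["ee_pos"])*1e3).round(1))
    print(s["time"],s["ee_pos"].round(4),s["contact_force"].round(1),"j",s["joint_positions"].round(2))
E
python3 -c "
from grasp import *; tell(156.5,.07)"
```

```text
turn frac [-0.0452  0.0034  0.1008]
shift now-axes [-80.8  83.1  29.4]  target-axes [-62.2  95.1  37.4]
11.225 [ 0.492  -0.1352  0.4116] [ 0.5 -0.2 -0.3] j [ 0.63  0.17 -0.5   1.84  0.09  1.16  1.47]
```

>>> {"method": "send_rows", "body": {"steps": [[0, 0, 0, -0.02, 0.042, 0, 100], [0, 0, 0, -0.03, 0.041, 0, 100], [0, 0, 0, -0.031, 0, 0, 100], [-0.022, 0.0017, 0.05, 0, 0, 0, 100], [-0.0232, 0.0017, 0.0508, 0, 0, 0, 100], [0, 0, 0, 0, 0, 0.02, 100], [0, 0, 0, 0, 0, 0, 100]]}}

```text
time: 12.1
ee_pos: [0.5878, -0.0679, 0.3905]
tool_rot: [-0.637, -3.069, -0.148]
contact_force: [0.3, 0.9, 0.3]
finger_gap: 0.0854
finger_force: 0.0
```

```bash
python3 - <<'E'
from grasp import *
tell(156.5,0); print(r.sense()["finger_gap"])
E
```

```text
turn frac [-0.0006 -0.0012  0.    ]
shift now-axes [-0.7 -2.3 78.3]  target-axes [-0.5 -2.4 78.3]
12.1 [ 0.5878 -0.0679  0.3905] [0.3 0.9 0.3] j [ 0.48  0.34 -0.52  1.69  0.08  1.14  1.11]
0.08538252740794473
```

>>> {"method": "send_rows", "body": {"steps": [[0, 0, 0, -0.0005, -0.0023, 0.03, 100], [0, 0, 0, 0, 0, 0.028, 100], [0, 0, 0, 0, 0, 0.012, 100], [0, 0, 0, 0, 0, 0.008, 100], [0, 0, 0, 0, 0, 0, 100]]}}

```text
time: 12.72
ee_pos: [0.5901, -0.0629, 0.3157]
tool_rot: [0.637, 3.07, 0.149]
contact_force: [-0.3, -0.5, 1.1]
finger_gap: 0.0854
finger_force: 0.0
```

```bash
python3 - <<'E'
from grasp import *
tell(156.5,0)
a=r.capture("scene")[180:280,245:365,::-1]; b=r.capture("top")[115:195,290:370,::-1]
a=cv2.resize(a,(480,400),interpolation=cv2.INTER_CUBIC); b=cv2.resize(b,(320,320),interpolation=cv2.INTER_CUBIC)
c=np.zeros((400,800,3),np.uint8); c[:,:480]=a; c[:320,480:]=b
cv2.imwrite("pics/c5.png",c)
E
```

```text
turn frac [0.0001 0.0015 0.0002]
shift now-axes [ 1.  -0.9  3.3]  target-axes [ 1.  -0.9  3.3]
12.725 [ 0.5901 -0.0629  0.3157] [-0.3 -0.5  1.1] j [ 0.46  0.41 -0.51  1.77  0.13  0.99  1.08]
```

View pics/c5.png

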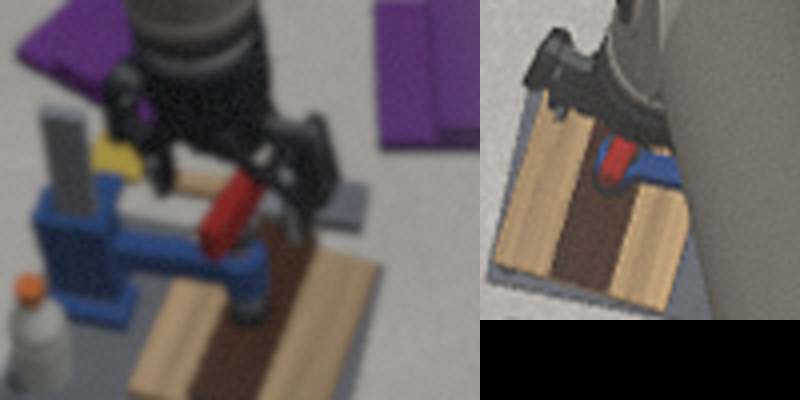

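The fingers straddle the handle, with tips at crop (160,190) and (290,230) and the handle centre at about (233,212). I'll close.

>>> {"method": "send_rows", "body": {"steps": [[0, 0, 0, 0.001, -0.001, 0.002, 60], [0, 0, 0, 0, 0, 0, 30], [0, 0, 0, 0, 0, 0, 10], [0, 0, 0, 0, 0, 0, 10], [0, 0, 0, 0, 0, 0, 10]], "force": 30}}

```text
time: 13.45
ee_pos: [0.5891, -0.0626, 0.3143]
tool_rot: [0.636, 3.069, 0.15]
contact_force: [0.1, 2.1, 3.6]
finger_gap: 0.0157
finger_force: 38.8
```

```bash
python3 -c "
from grasp import *; tell(156.5,0); s=r.sense(); print(s['finger_gap'],s['finger_force'],s['ft_torque'].round(2))"
```

```text
turn frac [0.0007 0.0019 0.0004]
shift now-axes [-0.  -0.7  1.9]  target-axes [-0.  -0.7  1.9]
13.45 [ 0.5891 -0.0626  0.3143] [0.1 2.1 3.6] j [ 0.46  0.41 -0.51  1.77  0.13  0.98  1.08]
0.0156793712828392 38.757108226418495 [ 0.17  0.1  -0.07]
```

>>> {"method": "send_rows", "body": {"steps": [[0, 0, 0.075, 0, 0, 0, 10], [0, 0, 0.075, 0, 0, 0, 10], [0, 0, 0.075, 0, 0, 0, 10], [0, 0, 0.075, 0, 0, 0, 10]]}}

```text
time: 13.95
ee_pos: [0.5893, -0.0623, 0.3142]
tool_rot: [-1.549, -2.7, -0.145]
contact_force: [2.2, 3.2, 2.8]
finger_gap: 0.0159
finger_force: 37.1
```

```bash
python3 -c "
from grasp import *; tell(120.5,0); s=r.sense(); print(s['finger_gap'],s['finger_force'],s['ft_torque'].round(2))"
```

```text
turn frac [ 0.0022  0.0012 -0.0024]
shift now-axes [-0.5 -0.9  1.8]  target-axes [-0.5 -0.9  1.8]
13.95 [ 0.5893 -0.0623  0.3142] [2.2 3.2 2.8] j [ 0.36  0.4  -0.38  1.77  0.06  0.97  0.5 ]
0.01587574762395288 37.05564312636852 [ 0.36 -0.22 -0.  ]
```

>>> {"method": "send_rows", "body": {"steps": [[0, 0, 0.075, 0, 0, 0, 10], [0, 0, 0.075, 0, 0, 0, 10], [0, 0, 0.075, 0, 0, 0, 10], [0, 0, 0.075, 0, 0, 0, 10]]}}

```text
time: 14.45
ee_pos: [0.5896, -0.0622, 0.314]
tool_rot: [-2.288, -2.072, -0.126]
contact_force: [3.2, 3.0, -0.1]
finger_gap: 0.0157
finger_force: 36.4
```

```bash
python3 -c "
from grasp import *; tell(84.5,0); s=r.sense(); print(s['finger_gap'],s['finger_force'],s['ft_torque'].round(2))
M=Ro.from_rotvec(s['tool_rot']).as_matrix();print('F tool',(M.T@s['contact_force']).round(1),'F clamp',(C.T@s['contact_force']).round(1))"
```

```text
turn frac [ 0.003  -0.0004 -0.0014]
shift now-axes [-1.1 -0.7  1.6]  target-axes [-1.1 -0.7  1.6]
14.45 [ 0.5896 -0.0622  0.314 ] [ 3.2  3.  -0.1] j [ 0.26  0.39 -0.25  1.78  0.    0.97 -0.07]
0.015715532704944486 36.44054990261793 [ 0.34 -0.53  0.05]
F tool [3.3 2.8 0.4] F clamp [ 2.5  3.6 -0.1]
```

>>> {"method": "send_rows", "body": {"steps": [[0, 0, 0.075, 0, 0, 0, 10], [0, 0, 0.075, 0, 0, 0, 10], [0, 0, 0.075, 0, 0, 0, 10]]}}

```text
time: 14.82
ee_pos: [0.5899, -0.0623, 0.3139]
tool_rot: [-2.694, -1.473, -0.103]
contact_force: [4.6, 1.7, -1.1]
finger_gap: 0.0156
finger_force: 36.1
```

>>> {"method": "send_rows", "body": {"steps": [[0, 0, 0, 0, 0, 0, 60], [0, 0, 0, 0, 0, 0, 60]]}}

```text
time: 15.08
ee_pos: [0.5882, -0.0637, 0.313]
tool_rot: [-2.689, -1.48, -0.095]
contact_force: [0.5, 0.7, 0.0]
finger_gap: 0.0504
finger_force: 0.0
```

```bash
python3 - <<'E'
from grasp import *
tell(57.5,0); s=r.sense(); print(s['finger_gap'],s['finger_force'],s['ft_torque'].round(2))
a=r.capture("scene")[180:280,245:365,::-1]
a=cv2.resize(a,(720,600),interpolation=cv2.INTER_CUBIC)
cv2.imwrite("pics/c6.png",a)
E
```

```text
turn frac [0.0009 0.0003 0.0021]
shift now-axes [0.8 0.3 0.7]  target-axes [0.8 0.3 0.7]
15.075 [ 0.5882 -0.0637  0.313 ] [0.5 0.7 0. ] j [ 0.19  0.38 -0.16  1.78 -0.04  0.97 -0.5 ]
0.050439885323569224 0.0 [-0.11  0.    0.01]
```

View pics/c6.png

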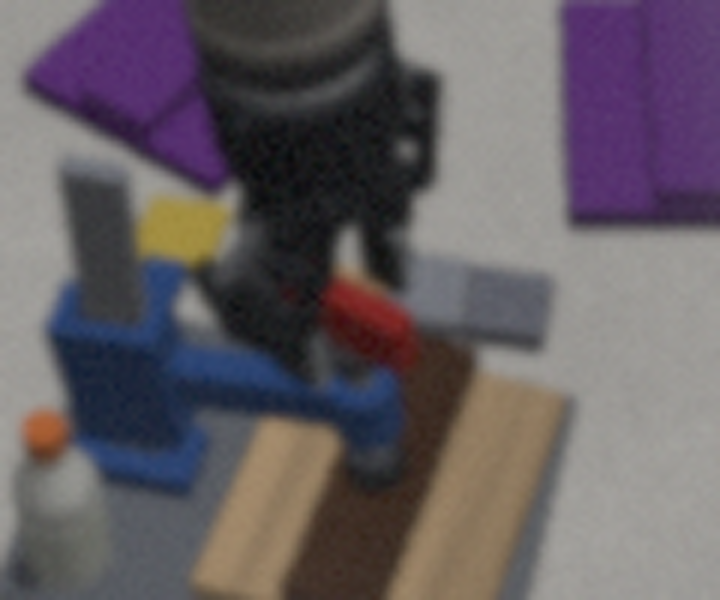

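The handle has turned about 99° and the jaw still holds. I'll re-centre, grasp again and turn the remaining 81°.

>>> {"method": "send_rows", "body": {"steps": [[0, 0, 0, 0.002, 0.0007, 0, 50], [0, 0, 0, 0, 0, 0, 10], [0, 0, 0, 0, 0, 0, 10], [0, 0, 0, 0, 0, 0, 10], [0, 0, 0.075, 0, 0, 0, 10], [0, 0, 0.075, 0, 0, 0, 10], [0, 0, 0.075, 0, 0, 0, 10], [0, 0, 0.075, 0, 0, 0, 10]]}}

```text
time: 16.12
ee_pos: [0.5906, -0.0624, 0.3137]
tool_rot: [-3.003, -0.564, -0.06]
contact_force: [2.1, -1.0, -0.2]
finger_gap: 0.0153
finger_force: 34.0
```

>>> {"method": "send_rows", "body": {"steps": [[0, 0, 0.075, 0, 0, 0, 10], [0, 0, 0.075, 0, 0, 0, 10], [0, 0, 0.075, 0, 0, 0, 10], [0, 0, 0.075, 0, 0, 0, 10], [0, 0, 0.08, 0, 0, 0, 10], [0, 0, 0, 0, 0, 0, 10]]}}

```text
time: 16.88
ee_pos: [0.5906, -0.0627, 0.3134]
tool_rot: [-2.982, 0.633, -0.006]
contact_force: [3.3, -2.8, -2.7]
finger_gap: 0.0152
finger_force: 33.9
```

```bash
python3 -c "
from grasp import *; tell(-23.5,0); s=r.sense(); print(s['finger_gap'],s['finger_force'],s['ft_torque'].round(2))"
```

```text
turn frac [ 0.0004 -0.0023 -0.0042]
shift now-axes [-1.4  1.2  1. ]  target-axes [-1.4  1.2  1. ]
16.875 [ 0.5906 -0.0627  0.3134] [ 3.3 -2.8 -2.7] j [-0.04  0.38  0.12  1.78 -0.17  0.97 -1.82]
0.01522769211136443 33.862714321032286 [-0.66 -0.57 -0.18]
```

The handle has turned about 180°. Now I'll release and retreat along the screw axis.

>>> {"method": "send_rows", "body": {"steps": [[0, 0, 0, 0, 0, 0, 60], [0, 0, 0, 0, 0, 0, 90], [0, 0, 0, 0, 0, 0, 90], [0, 0, 0, 0, 0, -0.01, 90], [0, 0, 0, 0, 0, -0.03, 90], [0, 0, 0, 0, 0, -0.05, 90], [0, 0, 0, 0, 0, -0.05, 90], [0, 0, 0, 0, 0, -0.01, 90]]}}

```text
time: 17.88
ee_pos: [0.5876, -0.0767, 0.4682]
tool_rot: [-2.979, 0.635, -0.016]
contact_force: [1.1, 0.6, 0.7]
finger_gap: 0.077
finger_force: 0.0
```

>>> {"method": "send_rows", "body": {"steps": [[0, 0, 0, -0.05, 0, 0, 90], [0, 0, 0, -0.05, 0, 0, 90], [0, 0, 0, -0.05, 0, 0, 90], [0, 0, 0, 0, 0, 0, 90], [0, 0, 0, 0, 0, 0, 90]]}}

```text
time: 18.5
ee_pos: [0.4502, -0.015, 0.4658]
tool_rot: [-2.98, 0.635, -0.004]
contact_force: [0.5, -0.5, 0.3]
finger_gap: 0.0768
finger_force: 0.0
```

```bash
python3 - <<'E'
from grasp import *
print(r.sense()["ee_pos"],r.sense()["time"])
a=r.capture("scene")[190:300,235:355,::-1]; b=r.capture("top")[115:215,285:385,::-1]
a=cv2.resize(a,(480,440),interpolation=cv2.INTER_CUBIC); b=cv2.resize(b,(320,320),interpolation=cv2.INTER_CUBIC)
c=np.zeros((440,800,3),np.uint8); c[:,:480]=a; c[:320,480:]=b
cv2.imwrite("pics/c7.png",c)
E
```

```text
[ 0.4502233  -0.01498023  0.46575674] 18.5
```

View pics/c7.png

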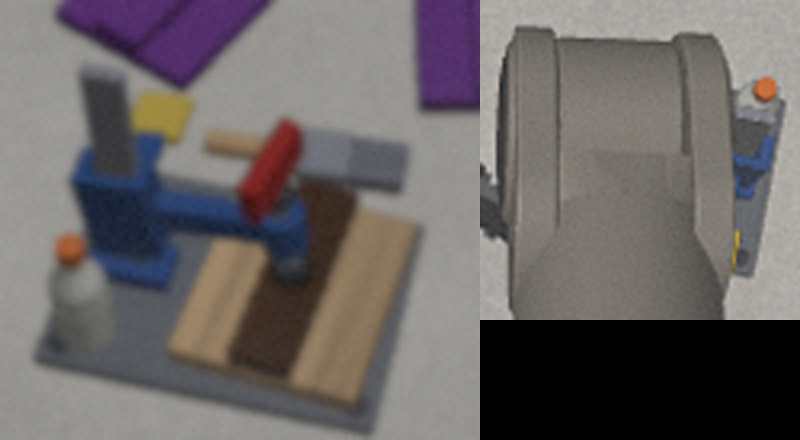

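The handle is back in line after half a turn, the jaw is tilted and holding, and the board sits where it did in the earlier crop. Nothing I can see in the crop has been disturbed, and the gripper is clear. Handing in.

```bash
python3 -c "
from bench import r; print(r.finish_job())"
```

```text
the job is handed in; nothing more can be done
None
```

I handed the job in at 18.5 s: the jaw bit at about 12.5 N of push, I let go of the ear, then turned the handle about half a turn clockwise, and the last picture shows the board clamped where it lay; I had no direct reading of the clamping force.

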